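Tag the bearing tray and hold it over the anvil

TASK

Squeeze the tagged spring clip off its wooden rack and let it close on the upright tab of the bearing tray, then lift the tray by its grip plate, keeping the loose ball in its shallow pocket and the clip on the tab. Carry it over the bench anvil and finish while still holding it there: level, still, its middle over the middle of the anvil's face and a few centimetres above it, touching nothing but the gripper. Leave the other things on the bench where they are.

Things in the scene. Friction and masses are not known exactly. Their poses are not given: they have to be found in the camera images.
- tray: Bearing tray: bare aluminium plate 180 (its x) x 90 (its y) x 10 mm, about 0.42 kg, loose on the bench. Origin: centre of the plate's underside, z up. In the middle an upright grip plate, at -x a small upright steel tab, at +x a shallow round pocket with a loose steel ball.
- tray_handle (a point): Centre of the graspable part of the tray's upright grip plate, 76 mm above the tray's underside (the plate's top is at 98 mm). The grip plate is 12 mm thick along the tray's x and 44 mm wide along its y: pinch it across x. Axes as the tray's.
- tray_tab (a point): Middle of the top edge of the tray's tab, 68 mm from the tray's centre towards its -x and 40 mm above its underside. The tab is 4 mm thick along the tray's y, 30 mm long along its x and stands 30 mm above the plate. Axes as the tray's.
- tray_pocket (a point): Where the ball's centre lies when the ball is in the middle of the pocket: 52 mm from the tray's centre towards its +x, 22.5 mm above its underside. The pocket is 40 mm in diameter and only 2.5 mm deep: the ball can roll about in it and climbs out when tilted beyond about 30 degrees or jerked.
- ball_center (a point): Centre of the loose steel bearing ball, 30 mm diameter, about 0.11 kg, in the tray's pocket.
- clip_wings (a point): Sprung clip, loose, 54 g: point half-way between the two rolled wing ends at its top, 66 mm above its lower end, 5 mm below its top. The ends are 10 mm bars, 28 mm long along the clip's x, 46 mm over their outsides when shut, 25 mm squeezed to the stop; squeezing them together along the clip's y (5 N, at the stop 9 N) opens the jaws below. z up. Brass tag disc on its +x side.
- clip_jaws (a point): Middle of the clip's jaw faces, 58 mm below the wing point. The jaw plates are 24 mm long along the clip's x and 16 mm tall (8 mm either side of this point), 25 mm apart at the lower end when fully open. A stop block between them, 10 mm above this point, rests on the top edge of what the clip is pushed onto.
- clip: The same clip; origin midway between the lower ends of the jaws.
- clip_jaw_l (a joint): Opening angle of the clip's jaws (each lever turns by this, rad): about 0 when shut on a 4 mm plate, 0.32 fully open, -0.08 shut on nothing.
- rack: Fixed wooden block 80 x 60 x 12 mm with an upright steel strip (4 mm thick along its y, 30 mm along its x, top 38 mm above the bench) on which the clip sits at the start. Origin: centre of its underside.
- anvil: Bench anvil, fixed, 90 mm tall, foot 130 x 85 mm, its horn pointing to its +x to 107 mm from its centre. Origin: centre of its underside.
- anvil_face (a point): Centre of the anvil's flat top face (116 mm along its x, 52 mm along its y), 90 mm above the bench.
- oilstone: Bystander, loose, to be left alone: grey sharpening stone, 50 x 110 x 22 mm.
- hammer: Bystander, loose, to be left alone: hammer with wooden handle, lying.
- spanner: Bystander, loose, to be left alone: open spanner 130 mm long, lying.
- can: Bystander, loose, to be left alone: closed metal can, 60 mm diameter, 85 mm tall.
- wheel: Bystander, loose, to be left alone: spare grinding wheel lying flat, 100 mm diameter, 20 mm thick.
- cup: Bystander, loose, to be left alone: small steel bowl, 70 mm diameter, 50 mm tall.
- brush: Bystander, loose, to be left alone: small brush with wooden handle, 120 mm long, lying.
Mind the look-alikes: they are no part of the job. What is shaped like the tray but turquoise is not meant.

How it is judged (in metres and radians):
On the way, in this order (a step that is already met when the one before it is completed fails the run):
1. the clip is shut on the tray's tab and let go, the tray standing on the bench with the ball in its pocket (x of clip_jaws in the frame of tray_tab between -0.013 and 0.013 m and y of clip_jaws in the frame of tray_tab between -0.006 and 0.006 m and z of clip_jaws in the frame of tray_tab between -0.016 and -0.002 m and contact force between clip and tray above 1 N and contact force between the fingers and clip below 0.1 N and value of joint clip_jaw_l below 0.1 rad and distance between ball_center and tray_pocket below 0.018 m and height (world z) of tray below 0.01 m), for 0.2 s.
2. the tray is lifted clear of the bench with the clip on and the ball in its pocket (x of clip_jaws in the frame of tray_tab between -0.013 and 0.013 m and y of clip_jaws in the frame of tray_tab between -0.006 and 0.006 m and z of clip_jaws in the frame of tray_tab between -0.016 and -0.002 m and contact force between clip and tray above 1 N and contact force between the fingers and clip below 0.1 N and value of joint clip_jaw_l below 0.1 rad and distance between ball_center and tray_pocket below 0.018 m and height (world z) of tray above 0.04 m), for 0.2 s.
At the end, for the whole second after the job is handed in: Tray held by the gripper, level within 0.12 rad, still, its middle within 30 mm of the anvil face's middle seen from above, underside 10 to 100 mm above that face and not touching it; ball in the pocket; clip shut on the tab (within 13 mm of its middle, 10 mm of jaw on it), fingers off it (x of clip_jaws in the frame of tray_tab between -0.013 and 0.013 m and y of clip_jaws in the frame of tray_tab between -0.006 and 0.006 m and z of clip_jaws in the frame of tray_tab between -0.016 and -0.002 m and contact force between each of clip, the fingers and tray above 1 N and contact force between the fingers and clip below 0.1 N and value of joint clip_jaw_l below 0.1 rad and distance between ball_center and tray_pocket below 0.018 m and horizontal distance between tray and anvil_face below 0.03 m and height (world z) of tray between 0.1 and 0.19 m and angle between tray's own z axis and vertical below 0.12 rad and linear speed of tray below 0.03 m/s and contact force between each of tray, clip and anvil below 0.1 N); the arm keeps its last pose, push and grip.
It fails at once if the ball has left its pocket (distance between ball_center and tray_pocket above 0.025 m).
It fails at once if a bystander was moved by more than 30 mm (distance of any of oilstone, hammer, spanner, can, wheel, cup, brush from where it was at the start of the episode above 0.03 m).
It also fails if it takes over 64 s, if anything falls off the work surface, if the arm or the gripper's body presses on something with over 40 N, if the wrist force passes 120 N, or if a joint passes its speed limit or range.

ROBOT

A 6-joint arm with a two-finger parallel gripper is mounted at the origin on the work surface. World frame = base frame: x ahead of the robot, y to its left, z up, the work surface at z = 0. Lengths are in m, angles in degrees, forces in N, time in s.
With the tool pointing down it reaches from about 0.25 to 0.725 m from the base axis. Payload 9.7 kg.
Tool frame: the origin (TCP) lies on the centre line of the jaws, within the pads' length; the fingertips stand 17 mm ahead of it and the grasp point (between the pads) lies 2 mm behind it (bot.nose_length is the distance from the TCP to the fingertips, in m); x points along the fingers, y is the direction in which the jaws open and shut, and the axes are right-handed (so a half turn about x gives the same grasp; the last joint's range is limited). The gripper opens to 85 mm and grips with 20 to 120 N. Pads are 22 mm wide; open, the fingers measure 114 mm over their backs; the gripper's body (76 mm by 85 mm) begins 54 mm behind the grasp point. The pads swing forward as they close: fully open they stand 13 mm farther back than shut.
Start: joints at [70.76, 4.979, 10.078, 95.1, 0, 90], TCP at [0.181, 0.519, 0.248] pointing down, gripper open.
Joint ranges: [-179.16, 179.16], [-48.56, 103.87], [-65.8, 70.77], [-126.05, 130.52], [-82.76, 87.17], [-180, 180]. Speed limits (degrees/s): [127.2, 127.2, 147.25, 180, 180, 180].

INTERFACE

Orientations are given as [roll, pitch, yaw] about the fixed x, y, z axes, in that order (R = Rz(yaw) Ry(pitch) Rx(roll)).
In Python, from workcell import bot, viewer, ticket gives the robot as it stands.
- The arm moves only by the tool jog_arm, never from a script. Its argument "deltas" is a list of rows, each an object of numbers: "fingers": the opening, from 0 (shut) to 1 (fully open); "x", "y", "z": the shift along the world's x, y, z in mm; "twist": the turn about the world's z in degrees. A call has 1 to 10 rows; each row is the pose to reach, as a shift and turn from the pose measured when the call began; what a row does not reach only later rows make up. A row lasts 1/10 s, in which the tool goes at most 50 mm and 8.59 degrees, less where a joint would pass 70% of its speed; a pose out of reach is approached as far as the arm can. A call with a gripper value outside its range is refused whole. The fingers move at their own pace and stop on an object; "grip_force" is the grip in N (left out, the last holds). Time passes only in rows, so rows that repeat a pose let the fingers close. It gives the time, the measured TCP pose, the force and the opening at its end, in the units of the state.
- bot.get_obs(): the state, without advancing time (a new reading comes with each control period).
- viewer.camera(name): name is "scene" or "top" or "wrist"; returns a dict with "image" (384x512x3 uint8, red, green, blue), "fovy" (degrees; the focal length in pixels is half the picture's height over the tangent of half this angle, whatever the lens; pixels are square), "cx", "cy" (the principal point, pixels), "D" ([k1, k2, p1, p2, k3] as OpenCV has them; the pictures are not rectified), "world_to_cam" (4x4, takes a point from world to camera coordinates); the wrist camera has in their place "tool_from_camera" (4x4, takes a point from camera to tool coordinates, whose origin is the TCP and whose axes are the tool frame's). Camera axes: x right, y down, z forward; pixel columns grow to the right and rows downward; lengths in m; the calibration is good to about 2 mm. A picture is of the moment at which its call begins: read the wrist's pose just before it. There is no depth.
- ticket.job_done(): hands the job in, once; it reports no verdict.
The state is a dict: "time": time; "q": joint angles; "qd": joint speeds; "joint_efforts": joint torques, N m; "ee_pos": TCP position; "tcp_rot": TCP orientation; "wrist_force": force on the tool from outside, world axes, zero at the start; "torque": the same for the moment, N m; "opening": finger opening in m.
Only numpy, scipy, OpenCV 4.12 (cv2) and the standard library are available. Lean on these libraries where they do the work, as an engineer would, in place of code of your own. Each camera call takes 0.05 s, during which the arm holds its last target.

## Working session

There is one attempt and no reset: what is moved stays moved. The work goes in short steps, Python scripts to look and compute and a tool call to move; the robot and the scene stay as the last step left them, time stands still between calls to the robot, and variables do not carry over. Pictures are saved under pics/ and viewed, and the job is handed in when it is done.

Besides the shell and the picture viewer there is one more tool, called after "Request:" in YAML: its name, and indented under it one key for each argument. jog_arm: Moves the arm, as the interface text tells. Its arguments: {"type":"object","properties":{"deltas":{"type":"array"},"grip_force":{"type":"number"}},"required":["deltas"]}

```bash
mkdir -p pics; ls
python3 - <<'E'
from workcell import bot, viewer, ticket
import cv2
print(bot.get_obs())
for n in ["scene","top","wrist"]:
    c=viewer.camera(n); cv2.imwrite(f"pics/{n}0.png",c["image"][:,:,::-1])
    print(n,{k:v for k,v in c.items() if k!="image"})
E
```

```text
pics
{'time': 0.0, 'q': array([7.07607918e+01, 5.01113805e+00, 1.00336936e+01, 9.51010712e+01,
       8.39748030e-04, 8.99992356e+01]), 'qd': array([ 0.01124777, -0.08879454, -0.12121635,  0.08296662,  0.04776106,
        0.01494011]), 'joint_efforts': array([-1.71051015e-03, -5.20388317e+01,  4.64801216e+01,  1.67642831e-02,
       -1.04989176e-04, -1.98062708e-05]), 'ee_pos': array([0.18115518, 0.51907477, 0.2475759 ]), 'tcp_rot': array([ -90.61353592,   89.92147987, -109.85198038]), 'wrist_force': array([-0.31621707,  0.33454668, -0.05955744]), 'torque': array([ 0.00337537, -0.02488618,  0.03110914]), 'opening': 0.08573831671682551}
scene {'fovy': 43.05220332142872, 'cx': 257.717284536252, 'cy': 192.17709843775498, 'D': array([-0.02488621,  0.        ,  0.        ,  0.        ,  0.        ]), 'world_to_cam': array([[ 0.49905933,  0.86645839, -0.01377149, -0.28225559],
       [ 0.56752826, -0.33880978, -0.75041296, -0.26397749],
       [-0.65486751,  0.36668488, -0.6608258 ,  1.87258437],
       [ 0.        ,  0.        ,  0.        ,  1.        ]])}
top {'fovy': 42.22266746779219,
[... 213 characters left out ...]
  [-0.99341772, -0.02961799, -0.11065262,  0.58137835],
       [ 0.11089244, -0.00657584, -0.99381066,  1.44520933],
       [ 0.        ,  0.        ,  0.        ,  1.        ]])}
wrist {'fovy': 64.68920883461882, 'cx': 253.2541673620328, 'cy': 193.07592186448127, 'D': array([0.00228516, 0.        , 0.        , 0.        , 0.        ]), 'tool_from_camera': array([[-2.33521513e-04, -3.18230879e-01,  9.48013213e-01,
        -1.24761696e-01],
       [ 9.99999697e-01,  6.29718570e-04,  4.57712329e-04,
         1.09229871e-03],
       [-7.42639722e-04,  9.48013033e-01,  3.18230636e-01,
        -8.30380075e-02],
       [ 0.00000000e+00,  0.00000000e+00,  0.00000000e+00,
         1.00000000e+00]])}
```

View pics/scene0.png

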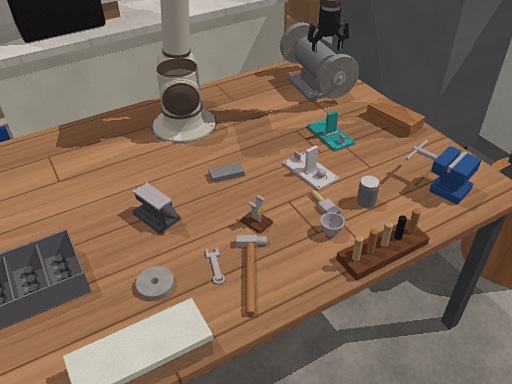

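View pics/top0.png

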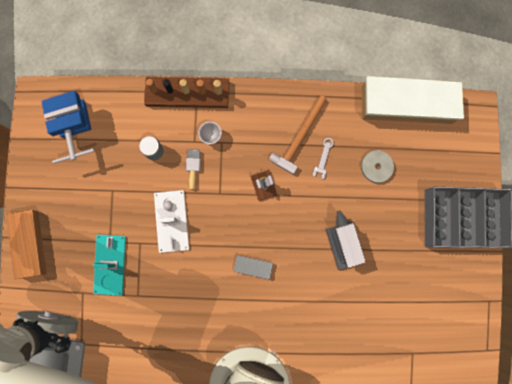

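View pics/wrist0.png

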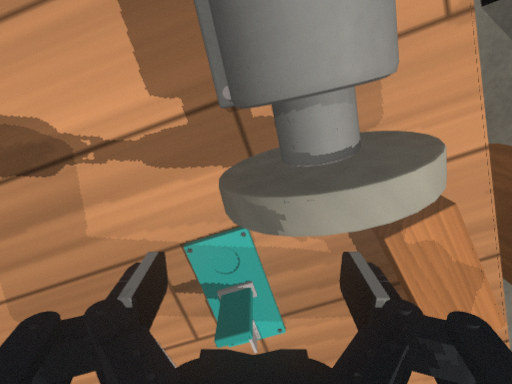

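The scene view shows the clip on its rack at (257,210), the bare aluminium tray at (310,168), the turquoise look-alike at (330,132) and the anvil at (157,205). In the top view these are at (264,184), (171,221), (110,265) and (346,245). Next I'll take close crops.

```bash
cat > h.py <<'E'
from workcell import bot, viewer, ticket
import cv2, numpy as np
from scipy.spatial.transform import Rotation as R
def K(c):
    f=c["image"].shape[0]/2/np.tan(np.radians(c["fovy"])/2)
    return np.array([[f,0,c["cx"]],[0,f,c["cy"]],[0,0,1]])
def Twc(c,obs=None):
    if "world_to_cam" in c: return np.linalg.inv(c["world_to_cam"])
    T=np.eye(4);T[:3,:3]=R.from_euler("xyz",obs["tcp_rot"],degrees=True).as_matrix();T[:3,3]=obs["ee_pos"]
    return T@c["tool_from_camera"]
def rays(c,uv,obs=None):
    uv=np.array(uv,float).reshape(-1,1,2)
    n=cv2.undistortPoints(uv,K(c),c["D"]).reshape(-1,2)
    T=Twc(c,obs); d=np.c_[n,np.ones(len(n))]@T[:3,:3].T
    return T[:3,3],d
def plane(c,uv,z,obs=None):
    o,d=rays(c,uv,obs); return o+d*((z-o[2])/d[:,2:])
def proj(c,P,obs=None):
    W=np.linalg.inv(Twc(c,obs)); 
    return cv2.projectPoints(np.array(P,float).reshape(-1,3),cv2.Rodrigues(W[:3,:3])[0],W[:3,3],K(c),c["D"])[0].reshape(-1,2)
def tri(rs):
    A=np.zeros((3,3));b=np.zeros(3)
    for o,d in rs:
        d=d/np.linalg.norm(d);M=np.eye(3)-np.outer(d,d);A+=M;b+=M@o
    return np.linalg.solve(A,b)
def save(name,im,box=None,s=1):
    if box: im=im[box[1]:box[3],box[0]:box[2]]
    im=cv2.resize(im,None,fx=s,fy=s,interpolation=cv2.INTER_CUBIC)
    cv2.imwrite("pics/"+name,im[:,:,::-1])
E
python3 - <<'E'
from h import *
c=viewer.camera("top")
im=c["image"]
a=cv2.resize(im[150:290,130:290],None,fx=4.5,fy=4.2,interpolation=cv2.INTER_CUBIC)
save("topc.png",im,(140,160,290,260),5)
save("topa.png",im,(310,195,390,285),6)
for n,u,z in [("clip",(264,184),.04),("tray",(171,221),.01),("turq",(110,265),.01),("anvil",(348,245),.09),("can",(150,146),.085),("cup",(209,131),.05),("brush",(193,168),.01),("hammerhead",(284,163),.02),("stone",(254,267),.022)]: print(n,plane(c,[u],z)[0].round(3))
s=viewer.camera("scene"); save("scc.png",s["image"],(230,110,390,230),5)
E
```

```text
clip [ 0.606 -0.026  0.04 ]
tray [0.49  0.249 0.01 ]
turq [0.35  0.431 0.01 ]
anvil [ 0.432 -0.27   0.09 ]
can [0.703 0.31  0.085]
cup [0.76  0.142 0.05 ]
brush [0.653 0.19  0.01 ]
hammerhead [ 0.675 -0.086  0.02 ]
stone [ 0.361 -0.004  0.022]
```

View pics/topc.png

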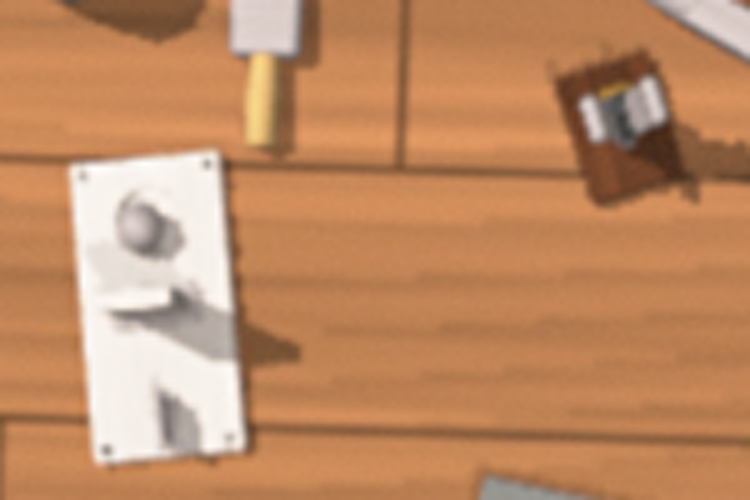

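View pics/scc.png

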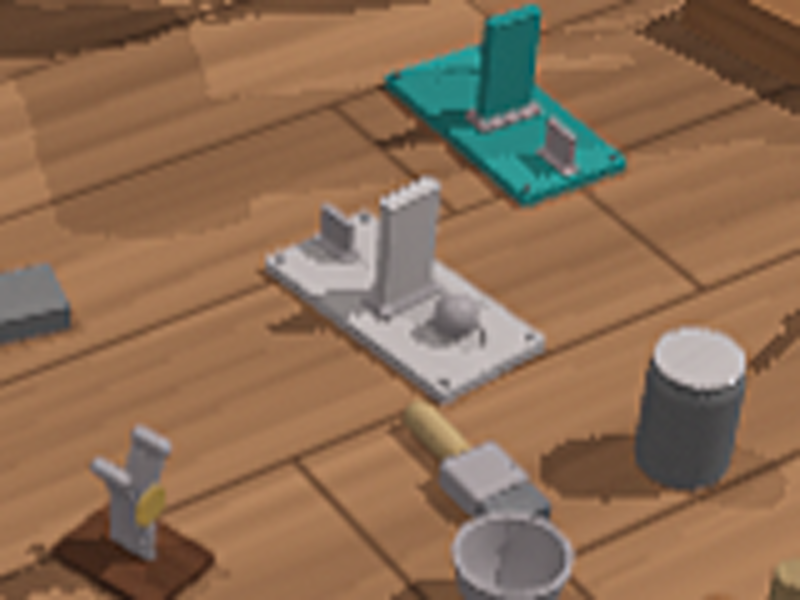

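View pics/topa.png

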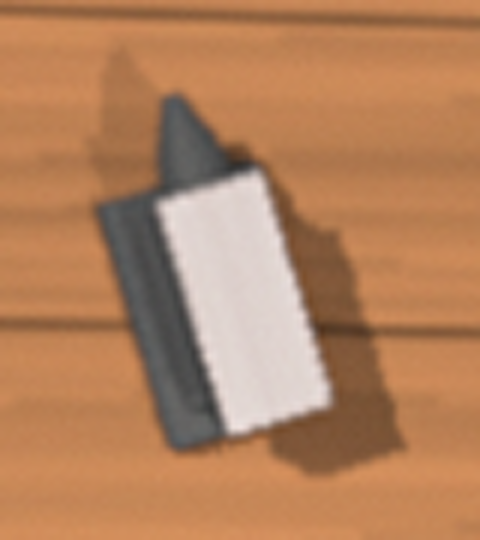

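The aluminium tray at top-view (171,221) is the real one: its ball is towards +x and its bare tab towards −x. The turquoise one at (110,265) is the look-alike. The only tagged clip is at (264,183), and its brass tag faces world +x. Next I'll measure.

Run:
```python
from h import *
c=viewer.camera("top"); o=bot.get_obs()
cr=lambda p:[140+p[0]/5-.4,160+p[1]/5-.4]
P=plane(c,[cr(p) for p in [(70,165),(218,150),(245,450),(97,463)]],.01)
print("tray corners",P.round(4)); m=P.mean(0);print(m)
d=P[0]+P[1]-P[2]-P[3]; print("yaw",np.degrees(np.arctan2(d[1],d[0])),np.linalg.norm(P[0]-P[1]),np.linalg.norm(P[1]-P[2]))
W=plane(c,[cr((592,118)),cr((652,100))],.088);print("wings",W, W.mean(0)); d=W[0]-W[1];print("clip y dir yaw",np.degrees(np.arctan2(d[1],d[0])))
cr=lambda p:[310+p[0]/6-.4,195+p[1]/6-.4]
P=plane(c,[cr(p) for p in [(155,200),(263,168),(333,405),(228,437)]],.09)
print("anvil",P,P.mean(0)); d=P[0]+P[1]-P[2]-P[3]; print("yaw",np.degrees(np.arctan2(d[1],d[0])),np.linalg.norm(P[0]-P[1]),np.linalg.norm(P[1]-P[2]))
M=R.from_euler("xyz",o["tcp_rot"],degrees=True).as_matrix();print(M.round(3))
```

```text
tray corners [[0.5741 0.3066 0.01  ]
 [0.5859 0.2165 0.01  ]
 [0.4058 0.1929 0.01  ]
 [0.3948 0.282  0.01  ]]
[0.49013976 0.24950627 0.01      ]
yaw 7.6666827123208625 0.09087251863328079 0.18163760886511832
wings [[ 0.60191122 -0.00778316  0.088     ]
 [ 0.61335948 -0.04191518  0.088     ]] [ 0.60763535 -0.02484917  0.088     ]
clip y dir yaw 108.54202747817548
anvil [[ 0.47973402 -0.23239414  0.09      ]
 [ 0.49626769 -0.28448016  0.09      ]
 [ 0.3840146  -0.32010834  0.09      ]
 [ 0.36801349 -0.26948301  0.09      ]] [ 0.43200745 -0.27661641  0.09      ]
yaw 17.986952234877457 0.05464719226631817 0.11777149140064393
[[-0.     0.33   0.944]
 [-0.     0.944 -0.33 ]
 [-1.    -0.    -0.   ]]
```

Request:
jog_arm:
  deltas:
    - {"x": 10,"y": -12,"twist": 1}
    - {"x": 35,"y": -42,"twist": 3}
    - {"x": 65,"y": -80,"twist": 6}
    - {"x": 95,"y": -120,"twist": 9}
    - {"x": 125,"y": -160,"twist": 12}
    - {"x": 155,"y": -200,"twist": 15}
    - {"x": 185,"y": -240,"twist": 18}
    - {"x": 215,"y": -275,"twist": 20}
    - {"x": 240,"y": -310,"twist": 22}
    - {"x": 265,"y": -340,"twist": 24}

```text
validation failed for argument at $.de...
```

Request:
jog_arm:
  deltas:
    - {"fingers": 1,"x": 10,"y": -12,"z": 0,"twist": 1}
    - {"fingers": 1,"x": 35,"y": -42,"z": 0,"twist": 3}
    - {"fingers": 1,"x": 65,"y": -80,"z": 0,"twist": 6}
    - {"fingers": 1,"x": 95,"y": -120,"z": 0,"twist": 9}
    - {"fingers": 1,"x": 125,"y": -160,"z": 0,"twist": 12}
    - {"fingers": 1,"x": 155,"y": -200,"z": 0,"twist": 15}
    - {"fingers": 1,"x": 185,"y": -240,"z": 0,"twist": 18}
    - {"fingers": 1,"x": 215,"y": -275,"z": 0,"twist": 20}
    - {"fingers": 1,"x": 240,"y": -310,"z": 0,"twist": 22}
    - {"fingers": 1,"x": 265,"y": -340,"z": 0,"twist": 24}

```text
time: 1.3
ee_pos: [0.447, 0.1772, 0.2483]
tcp_rot: [-35.5, 90.0, -30.8]
wrist_force: [0.5, 0.4, 0.9]
opening: 0.0852
```

Request:
jog_arm:
  deltas:
    - {"fingers": 1,"x": 20,"y": -25,"z": 0,"twist": 2}
    - {"fingers": 1,"x": 45,"y": -57,"z": 0,"twist": 4}
    - {"fingers": 1,"x": 70,"y": -89,"z": 0,"twist": 6}
    - {"fingers": 1,"x": 95,"y": -120,"z": 0,"twist": 8}
    - {"fingers": 1,"x": 120,"y": -152,"z": 0,"twist": 10}
    - {"fingers": 1,"x": 140,"y": -180,"z": 0,"twist": 12}
    - {"fingers": 1,"x": 155,"y": -195,"z": 0,"twist": 13}
    - {"fingers": 1,"x": 160,"y": -202,"z": 0,"twist": 14}
    - {"fingers": 1,"x": 160,"y": -202,"z": 0,"twist": 14}
    - {"fingers": 1,"x": 160,"y": -202,"z": 0,"twist": 14}

```text
time: 2.3
ee_pos: [0.6065, -0.0241, 0.2483]
tcp_rot: [-18.1, 90.0, 0.7]
wrist_force: [-0.8, 0.4, -0.0]
opening: 0.0853
```

Run:
```python
from h import *
o=bot.get_obs(); c=viewer.camera("wrist"); np.save("w1.npy",c["image"])
print(o["ee_pos"],o["tcp_rot"],o["q"].round(1))
M=R.from_euler("xyz",o["tcp_rot"],degrees=True).as_matrix();print(M.round(3))
print(proj(c,[[.6076,-.0248,.086],[.6076,-.0248,.02]],o))
save("w1.png",c["image"],None,1.5)
```

```text
[ 0.60654649 -0.02412647  0.24834069] [-18.12243311  89.98616374   0.67359625] [ -2.3  13.1  19.2  96.1   0.  -21.1]
[[ 0.    -0.322  0.947]
 [ 0.     0.947  0.322]
 [-1.    -0.     0.   ]]
[[250.56518909 180.02770662]
 [251.05781894 164.64385354]]
```

View pics/w1.png

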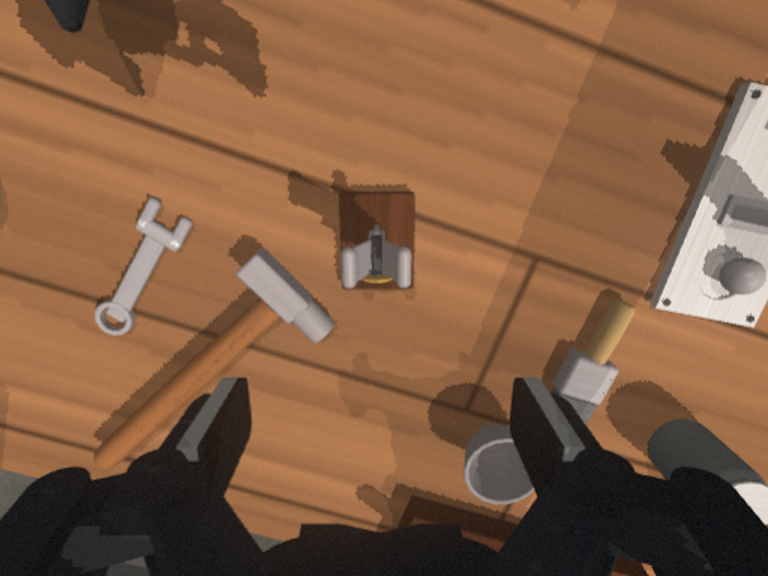

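The wrist picture shows the clip square to the jaws. The wing bars are at (350,268) and (404,268) in the picture, which is shown at 1.5x.

Run:
```python
from h import *
o=bot.get_obs(); c=viewer.camera("wrist")
im=c["image"][110:210,200:300]; save("w1c.png",im,None,6)
W=plane(c,[(233.3,178.7),(269.3,178.7)],.088,o); print(W,W.mean(0),np.linalg.norm(W[0]-W[1])); d=W[1]-W[0];print(np.degrees(np.arctan2(d[1],d[0])))
```

```text
[[ 0.61134233 -0.04110721  0.088     ]
 [ 0.59996073 -0.00782496  0.088     ]] [ 0.60565153 -0.02446608  0.088     ] 0.035174555986902056
108.87926738733032
```

View pics/w1c.png

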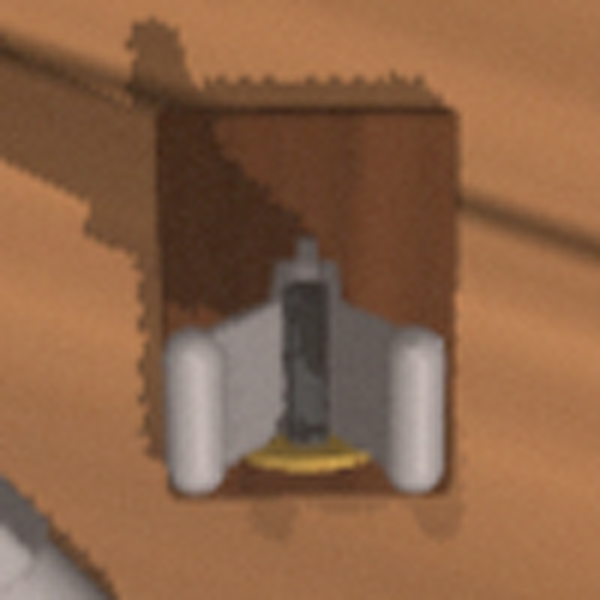

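Request:
jog_arm:
  deltas:
    - {"fingers": 1,"x": -1,"y": 0,"z": -10,"twist": 0}
    - {"fingers": 1,"x": -1,"y": 0,"z": -35,"twist": 0}
    - {"fingers": 1,"x": -1,"y": 0,"z": -60,"twist": 0}
    - {"fingers": 1,"x": -1,"y": 0,"z": -85,"twist": 0}
    - {"fingers": 1,"x": -1,"y": 0,"z": -110,"twist": 0}
    - {"fingers": 1,"x": -1,"y": 0,"z": -132,"twist": 0}
    - {"fingers": 1,"x": -1,"y": 0,"z": -148,"twist": 0}
    - {"fingers": 1,"x": -1,"y": 0,"z": -158,"twist": 0}
    - {"fingers": 1,"x": -1,"y": 0,"z": -162,"twist": 0}
    - {"fingers": 1,"x": -1,"y": 0,"z": -162,"twist": 0}

```text
time: 3.4
ee_pos: [0.6053, -0.0236, 0.0865]
tcp_rot: [-27.3, 90.0, -8.5]
wrist_force: [0.2, 1.1, -0.5]
opening: 0.0853
```

Run:
```python
from h import *
o=bot.get_obs(); c=viewer.camera("wrist"); print(o["ee_pos"])
print(proj(c,[[.6055,-.0243,.086]],o))
save("w2.png",c["image"],None,1.5)
```

```text
[ 0.6052664  -0.02356706  0.08653967]
[[247.98517695 272.41908787]]
```

View pics/w2.png

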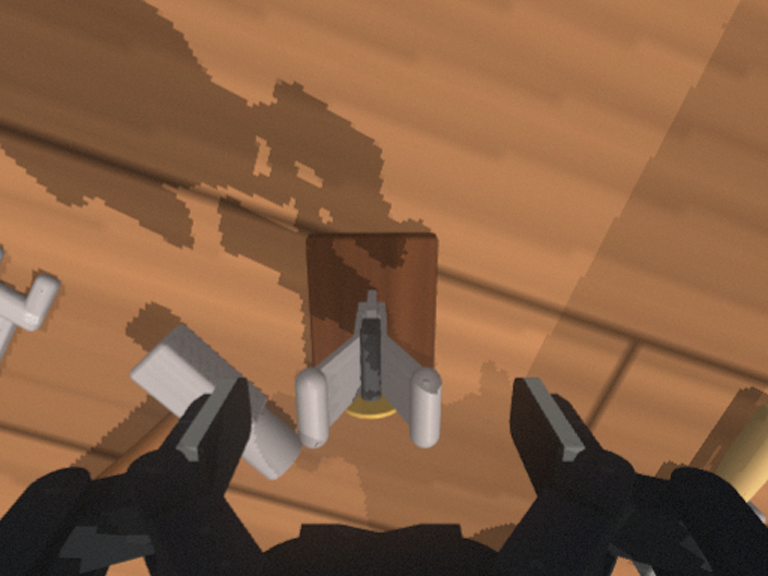

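The bars' midpoint is about 2 mm to the tool's −y side. I'll correct that, then close.

Request:
jog_arm:
  deltas:
    - {"fingers": 1,"x": 0.5,"y": -2,"z": 0,"twist": 0}
    - {"fingers": 0.6,"x": 0.5,"y": -2,"z": 0,"twist": 0}
    - {"fingers": 0.5,"x": 0.5,"y": -2,"z": 0,"twist": 0}
    - {"fingers": 0.4,"x": 0.5,"y": -2,"z": 0,"twist": 0}
    - {"fingers": 0.3,"x": 0.5,"y": -2,"z": 0,"twist": 0}
    - {"fingers": 0.2,"x": 0.5,"y": -2,"z": 0,"twist": 0}
    - {"fingers": 0.1,"x": 0.5,"y": -2,"z": 0,"twist": 0}
    - {"fingers": 0,"x": 0.5,"y": -2,"z": 0,"twist": 0}
    - {"fingers": 0,"x": 0.5,"y": -2,"z": 0,"twist": 0}
    - {"fingers": 0,"x": 0.5,"y": -2,"z": 0,"twist": 0}
  grip_force: 30

```text
time: 4.45
ee_pos: [0.6073, -0.0257, 0.0896]
tcp_rot: [-21.6, 89.7, -2.8]
wrist_force: [-0.6, 0.9, 11.9]
opening: 0.0237
```

Run:
```python
from h import *
o=bot.get_obs(); c=viewer.camera("wrist"); print(o["ee_pos"],o["opening"],o["wrist_force"])
save("w3.png",c["image"],None,1.5)
```

```text
[ 0.60729027 -0.02570019  0.08959027] 0.023737391102455922 [-0.59093882  0.94925197 11.94461601]
```

View pics/w3.png

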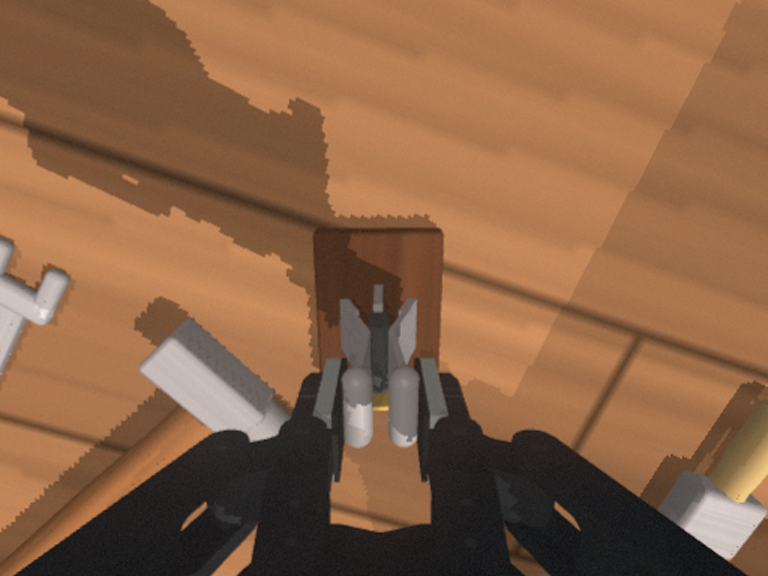

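The clip is squeezed to its stop at 23.7 mm and the jaws are open. Lifting.

Request:
jog_arm:
  deltas:
    - {"fingers": 0,"x": 0,"y": 0,"z": 3,"twist": 0}
    - {"fingers": 0,"x": 0,"y": 0,"z": 8,"twist": 0}
    - {"fingers": 0,"x": 0,"y": 0,"z": 15,"twist": 0}
    - {"fingers": 0,"x": 0,"y": 0,"z": 25,"twist": 0}
    - {"fingers": 0,"x": 0,"y": 0,"z": 40,"twist": 0}
    - {"fingers": 0,"x": 0,"y": 0,"z": 60,"twist": 0}
    - {"fingers": 0,"x": 0,"y": 0,"z": 80,"twist": 0}
    - {"fingers": 0,"x": 0,"y": 0,"z": 95,"twist": 0}
    - {"fingers": 0,"x": 0,"y": 0,"z": 100,"twist": 0}
    - {"fingers": 0,"x": 0,"y": 0,"z": 100,"twist": 0}

```text
time: 5.5
ee_pos: [0.6077, -0.0257, 0.1908]
tcp_rot: [-21.4, 89.6, -2.6]
wrist_force: [-0.5, 0.2, -0.2]
opening: 0.0231
```

Run:
```python
from h import *
o=bot.get_obs(); c=viewer.camera("wrist"); s=viewer.camera("scene"); print(o["ee_pos"],o["opening"],o["wrist_force"])
a=cv2.resize(c["image"][180:320,180:340],None,fx=2.5,fy=2.5)
b=cv2.resize(s["image"][130:230,220:334],None,fx=3.5,fy=3.5)
save("w4.png",np.hstack([a,b]))
```

```text
[ 0.6077085  -0.02571392  0.19080394] 0.023082281514488948 [-0.49155769  0.18219363 -0.1964867 ]
```

View pics/w4.png

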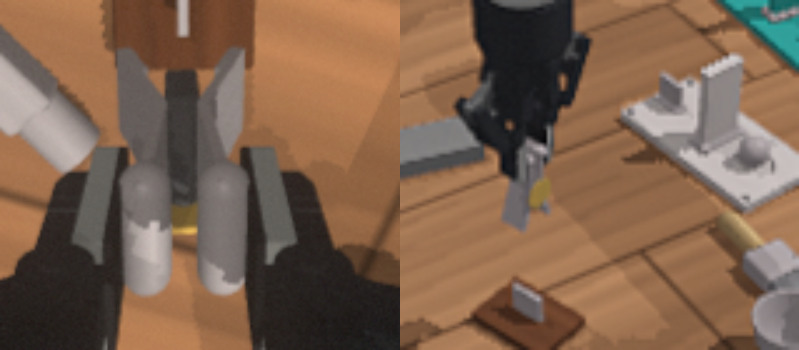

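Request:
jog_arm:
  deltas:
    - {"fingers": 0,"x": -4,"y": 8,"z": 10,"twist": -1}
    - {"fingers": 0,"x": -15,"y": 28,"z": 25,"twist": -2}
    - {"fingers": 0,"x": -35,"y": 65,"z": 45,"twist": -4}
    - {"fingers": 0,"x": -57,"y": 105,"z": 60,"twist": -5}
    - {"fingers": 0,"x": -80,"y": 147,"z": 60,"twist": -6}
    - {"fingers": 0,"x": -102,"y": 188,"z": 60,"twist": -8}
    - {"fingers": 0,"x": -122,"y": 226,"z": 60,"twist": -9}
    - {"fingers": 0,"x": -137,"y": 254,"z": 60,"twist": -10}
    - {"fingers": 0,"x": -144,"y": 268,"z": 60,"twist": -11}
    - {"fingers": 0,"x": -146,"y": 271,"z": 60,"twist": -11}

```text
time: 6.6
ee_pos: [0.4601, 0.2466, 0.2481]
tcp_rot: [-33.9, 89.8, -25.9]
wrist_force: [-0.4, -0.4, -0.4]
opening: 0.0232
```

Request:
jog_arm:
  deltas:
    - {"fingers": 0,"x": 0,"y": 0,"z": 0,"twist": 0}
    - {"fingers": 0,"x": 0,"y": 0,"z": 0,"twist": 0}

```text
time: 6.8
ee_pos: [0.4602, 0.246, 0.2476]
tcp_rot: [-48.8, 89.8, -40.8]
wrist_force: [0.8, -0.2, -0.2]
opening: 0.0234
```

Run:
```python
from h import *
o=bot.get_obs(); c=viewer.camera("wrist"); s=viewer.camera("scene"); print(o["ee_pos"],o["tcp_rot"],o["opening"],o["wrist_force"])
np.save("w5.npy",c["image"]);save("w5.png",c["image"],None,1.5)
T=np.array([.4226,.2404]);C=[.490,.2495]
print("tab",proj(c,[[*T,.04],[*C,.098]],o))
M=R.from_euler("xyz",o["tcp_rot"],degrees=True).as_matrix();print(M.round(3))
g=lambda x,y,z:o["ee_pos"]+M@np.array([z,y,x])
print("wing,jawbot",proj(c,[g(0,-.0075,.0036),g(0,.0075,.0036),g(-.012,0,.07),g(.012,0,.07)],o))
save("s5.png",s["image"],(230,60,400,200),4.5)
```

```text
[0.46021579 0.24602137 0.24760162] [-48.80556898  89.80629736 -40.82600202] 0.023437004568948226 [ 0.8384263  -0.20474419 -0.19177557]
tab [[251.96557469 133.96054539]
 [251.25164674 212.41493209]]
[[ 0.003 -0.139  0.99 ]
 [-0.002  0.99   0.139]
 [-1.    -0.003  0.002]]
wing,jawbot [[234.48220638 269.42916248]
 [265.23445038 269.4525032 ]
 [250.86394131 200.01975388]
 [250.92375504 231.90759751]]
```

View pics/w5.png

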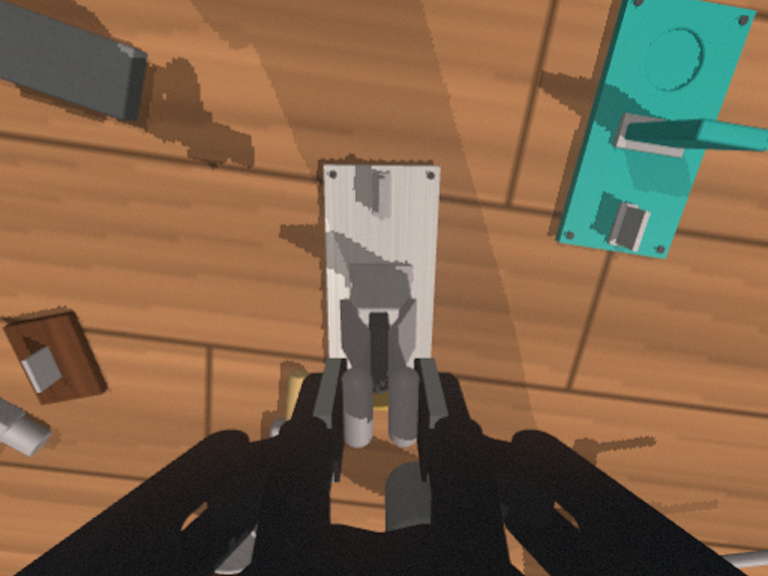

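View pics/s5.png

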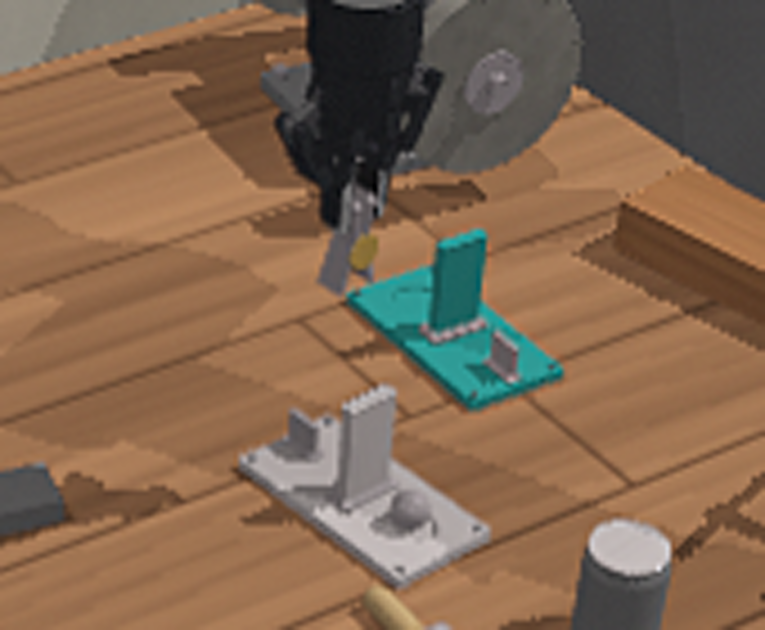

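Run:
```python
from h import *
im=np.load("w5.npy"); a=cv2.resize(im[105:155,210:300],None,fx=8,fy=8,interpolation=cv2.INTER_CUBIC)
save("w5c.png",a); save("w5d.png",im,(215,170,295,300),4.5)
```

```text
(no output)
```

View pics/w5c.png

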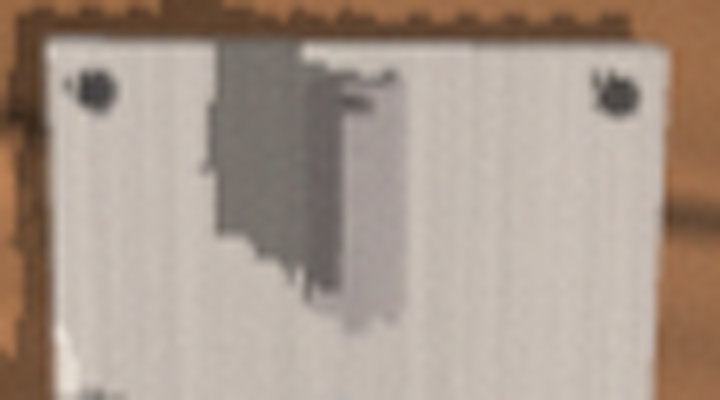

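View pics/w5d.png

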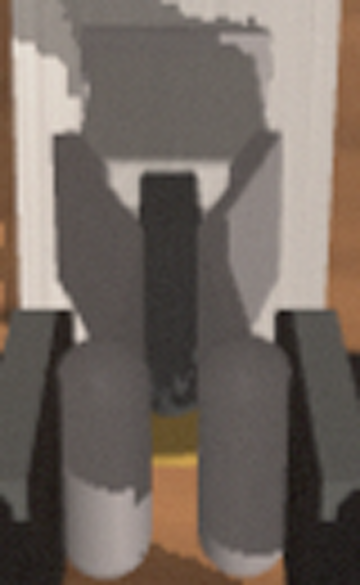

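Run:
```python
from h import *
# pose of w5 (arm not moved since)
o=bot.get_obs(); c=viewer.camera("wrist"); print(o["ee_pos"])
q=lambda p:(210+p[0]/8-.4,105+p[1]/8-.4)
E=plane(c,[q((45,42)),q((668,42)),q((55,320)),q((655,320))],.01,o)
print(E.round(4)); far=(E[0]+E[1])/2; near=(E[2]+E[3])/2
d=near-far; print("yaw c",np.degrees(np.arctan2(d[1],d[0])), np.linalg.norm(E[0]-E[1]))
w=E[0]-E[1]; print("edge yaw",np.degrees(np.arctan2(w[1],w[0])))
l=E[2]-E[0]; r=E[3]-E[1]; print([np.degrees(np.arctan2(v[1],v[0])) for v in (l,r)])
y=np.radians(7.8); tab=far+.022*np.array([np.cos(y),np.sin(y),0]); print("tab",tab)
s=plane(c,[q((95,90)),q((618,95))],.01,o); print("screws",s,s.mean(0))
z0=o["ee_pos"][2]
q=lambda p:(215+p[0]/4.5-.4,170+p[1]/4.5-.4)
J=plane(c,[q((55,135)),q((280,135))],z0-.07,o);print("jaw ends",J.mean(0)-o["ee_pos"],np.linalg.norm(J[0]-J[1]))
B=plane(c,[q((107,455)),q((244,455))],z0-.0036,o);print("bars",B.mean(0)-o["ee_pos"],np.linalg.norm(B[0]-B[1]))
S=plane(c,[q((169,172))],z0-.0036-.05,o);print("block",S-o["ee_pos"])
```

```text
[0.46046983 0.24582881 0.24791729]
[[0.4056 0.1949 0.01  ]
 [0.3931 0.2839 0.01  ]
 [0.4454 0.2003 0.01  ]
 [0.4329 0.2892 0.01  ]]
yaw c 7.704912037950002 0.08991209935586734
edge yaw -82.02195462149811
[np.float64(7.790837284097972), np.float64(7.6189336794101)]
tab [0.42117272 0.24236962 0.01      ]
screws [[0.41131237 0.2027212  0.01      ]
 [0.40146317 0.27805658 0.01      ]] [0.40638777 0.24038889 0.01      ]
jaw ends [-0.01207727 -0.00118787 -0.07      ] 0.03412112680236477
bars [ 0.00046263  0.0018977  -0.0036    ] 0.01487236220279685
block [[-0.01255541 -0.000922   -0.0536    ]]
```

The tab's middle is at about (0.421, 0.242) and the clip sits straight in the fingers. Moving over the tab, then down.

Request:
jog_arm:
  deltas:
    - {"fingers": 0,"x": -10,"y": -1,"z": 0,"twist": 0}
    - {"fingers": 0,"x": -25,"y": -3,"z": 0,"twist": 0}
    - {"fingers": 0,"x": -35,"y": -5,"z": 0,"twist": 0}
    - {"fingers": 0,"x": -39,"y": -5,"z": 0,"twist": 0}
    - {"fingers": 0,"x": -39,"y": -5,"z": -10,"twist": 0}
    - {"fingers": 0,"x": -39,"y": -5,"z": -30,"twist": 0}
    - {"fingers": 0,"x": -39,"y": -5,"z": -55,"twist": 0}
    - {"fingers": 0,"x": -39,"y": -5,"z": -80,"twist": 0}
    - {"fingers": 0,"x": -39,"y": -5,"z": -92,"twist": 0}
    - {"fingers": 0,"x": -39,"y": -5,"z": -95,"twist": 0}

```text
time: 7.95
ee_pos: [0.421, 0.2405, 0.1513]
tcp_rot: [-80.6, 89.8, -72.6]
wrist_force: [-0.3, 0.0, -1.4]
opening: 0.0233
```

Request:
jog_arm:
  deltas:
    - {"fingers": 0,"x": 0,"y": 0,"z": 0,"twist": 0}

```text
time: 8.05
ee_pos: [0.4212, 0.2405, 0.1515]
tcp_rot: [-74.3, 89.8, -66.4]
wrist_force: [-0.5, -0.4, 0.1]
opening: 0.0236
```

Run:
```python
from h import *
o=bot.get_obs(); c=viewer.camera("wrist"); s=viewer.camera("scene");print(o["ee_pos"],o["wrist_force"],o["opening"])
a=cv2.resize(c["image"][80:330,150:350],None,fx=2.2,fy=2.2)
b=cv2.resize(s["image"][110:200,270:350],(0,0),fx=4.5,fy=5.5*1.1*.909*1.1)[:550]
b=cv2.copyMakeBorder(b,0,550-b.shape[0],0,0,cv2.BORDER_CONSTANT)
save("w6.png",np.hstack([a,b])[:, :800])
```

```text
[0.42119592 0.24053732 0.15154979] [-0.52509408 -0.35859059  0.07650358] 0.02363477478208121
```

View pics/w6.png

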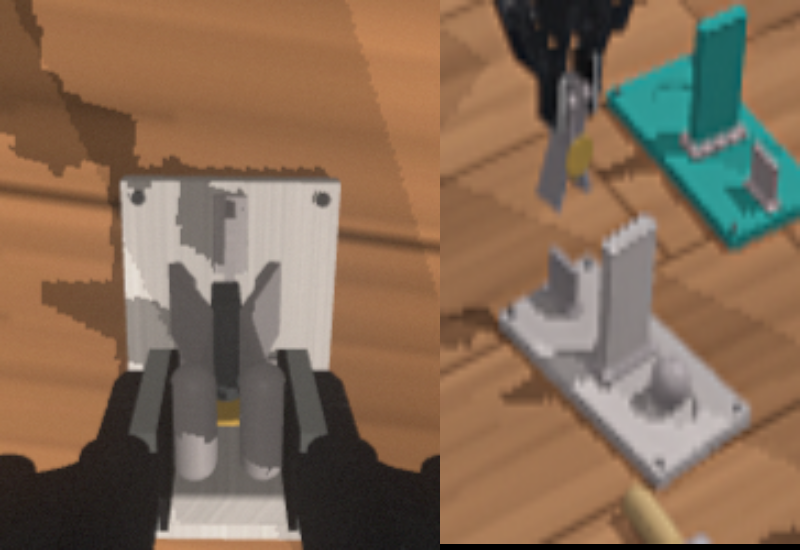

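The tab is about 1.5 mm to the +y side of the jaws. Correcting that while I go down.

Request:
jog_arm:
  deltas:
    - {"fingers": 0,"x": 0,"y": 1.5,"z": -5,"twist": 0}
    - {"fingers": 0,"x": 0,"y": 1.5,"z": -15,"twist": 0}
    - {"fingers": 0,"x": 0,"y": 1.5,"z": -26,"twist": 0}
    - {"fingers": 0,"x": 0,"y": 1.5,"z": -36,"twist": 0}
    - {"fingers": 0,"x": 0,"y": 1.5,"z": -44,"twist": 0}
    - {"fingers": 0,"x": 0,"y": 1.5,"z": -50,"twist": 0}
    - {"fingers": 0,"x": 0,"y": 1.5,"z": -54,"twist": 0}
    - {"fingers": 0,"x": 0,"y": 1.5,"z": -56,"twist": 0}
    - {"fingers": 0,"x": 0,"y": 1.5,"z": -56,"twist": 0}

```text
time: 9.05
ee_pos: [0.4214, 0.2421, 0.096]
tcp_rot: [-61.6, 89.8, -53.7]
wrist_force: [0.9, 0.3, -0.8]
opening: 0.0234
```

Run:
```python
from h import *
o=bot.get_obs(); c=viewer.camera("wrist"); s=viewer.camera("scene");print(o["ee_pos"],o["wrist_force"],o["opening"])
a=cv2.resize(c["image"][80:330,150:350],None,fx=2.2,fy=2.2)
b=cv2.resize(s["image"][120:200,270:350],(0,0),fx=4.5,fy=4.5)
b=cv2.copyMakeBorder(b,0,550-b.shape[0],0,0,cv2.BORDER_CONSTANT)
save("w7.png",np.hstack([a,b])[:, :800])
```

```text
[0.42137226 0.24214758 0.09601011] [ 0.86695598  0.32408589 -0.784036  ] 0.023409625218111376
```

View pics/w7.png

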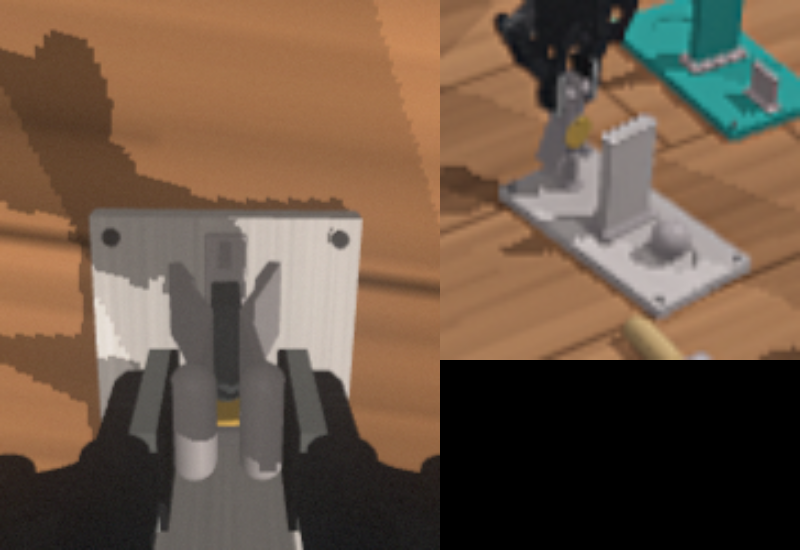

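Run:
```python
from h import *
o=bot.get_obs(); c=viewer.camera("wrist")
save("w8.png",c["image"],(215,165,290,260),6)
q=lambda p:(150+p[0]/2.2-.3,80+p[1]/2.2-.3)
for p,z in [((225,240),.04),((225,232),.012),((225,210),.01)]:
    P=plane(c,[q(p)],z,o)[0]; d=P-o["ee_pos"]; y=np.radians(7.8)
    print(p,P.round(4),"along x",d[:2]@[np.cos(y),np.sin(y)],"y",d[:2]@[-np.sin(y),np.cos(y)])
```

```text
(225, 240) [0.3974 0.2396 0.04  ] along x -0.024307722823774955 y 0.0006260739305348506
(225, 232) [0.4036 0.2402 0.012 ] along x -0.018038003637515784 y 0.00044111810712310585
(225, 210) [0.3968 0.2393 0.01  ] along x -0.024955185811211967 y 0.0004185044978054467
```

View pics/w8.png

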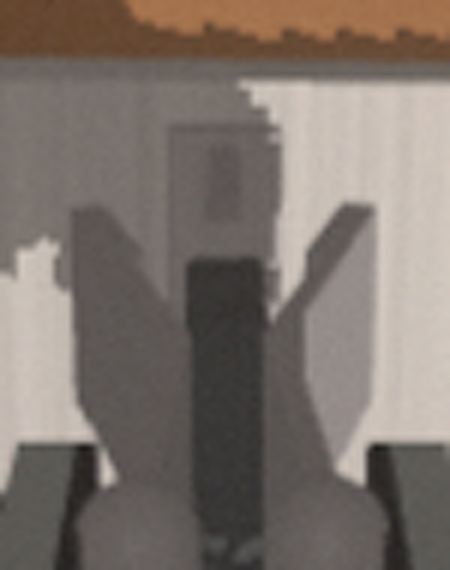

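Run:
```python
from h import *
o=bot.get_obs(); c=viewer.camera("wrist"); y=np.radians(7.8)
for p,z in [((252,201.3),.04),((252,188.8),.01),((252,175),.01)]:
    d=plane(c,[p],z,o)[0]-o["ee_pos"]
    print("along x",d[:2]@[np.cos(y),np.sin(y)],"y",d[:2]@[-np.sin(y),np.cos(y)])
```

```text
along x -0.0159306127026859 y 0.0006548914560411383
along x -0.01461235798694964 y 0.0004536712239412721
along x -0.025054085295358377 y 0.00043933605142073163
```

The tab is centred between the jaws to about 1 mm both ways. Lowering 4 mm onto the stop.

Request:
jog_arm:
  deltas:
    - {"fingers": 0,"x": 0,"y": 0,"z": -1,"twist": 0}
    - {"fingers": 0,"x": 0,"y": 0,"z": -2,"twist": 0}
    - {"fingers": 0,"x": 0,"y": 0,"z": -3,"twist": 0}
    - {"fingers": 0,"x": 0,"y": 0,"z": -4,"twist": 0}
    - {"fingers": 0,"x": 0,"y": 0,"z": -4,"twist": 0}

```text
time: 9.75
ee_pos: [0.4215, 0.2422, 0.0922]
tcp_rot: [-55.8, 89.8, -47.8]
wrist_force: [0.4, 1.0, 0.1]
opening: 0.0235
```

Request:
jog_arm:
  deltas:
    - {"fingers": 0,"x": 0,"y": 0,"z": -1,"twist": 0}
    - {"fingers": 0,"x": 0,"y": 0,"z": -2,"twist": 0}
    - {"fingers": 0,"x": 0,"y": 0,"z": -2,"twist": 0}

```text
time: 10.05
ee_pos: [0.422, 0.2425, 0.0916]
tcp_rot: [-27.5, 89.8, -19.6]
wrist_force: [-2.3, -1.5, 10.2]
opening: 0.0234
```

There is stop contact at z=0.0916, as predicted. Releasing.

Request:
jog_arm:
  deltas:
    - {"fingers": 0.35,"x": 0,"y": 0,"z": -2,"twist": 0}
    - {"fingers": 0.45,"x": 0,"y": 0,"z": -3,"twist": 0}
    - {"fingers": 0.55,"x": 0,"y": 0,"z": -3,"twist": 0}
    - {"fingers": 0.65,"x": 0,"y": 0,"z": -3,"twist": 0}
    - {"fingers": 0.8,"x": 0,"y": 0,"z": -2,"twist": 0}
    - {"fingers": 0.9,"x": 0,"y": 0,"z": 0,"twist": 0}
    - {"fingers": 1,"x": 0,"y": 0,"z": 0,"twist": 0}
    - {"fingers": 1,"x": 0,"y": 0,"z": 0,"twist": 0}

```text
time: 10.85
ee_pos: [0.422, 0.2425, 0.0918]
tcp_rot: [-24.9, 89.7, -16.9]
wrist_force: [0.7, 0.1, -0.2]
opening: 0.0857
```

Run:
```python
from h import *
o=bot.get_obs(); c=viewer.camera("wrist"); s=viewer.camera("scene");print(o["ee_pos"],o["wrist_force"],o["opening"])
a=cv2.resize(c["image"][80:330,150:350],None,fx=2.2,fy=2.2)
b=cv2.resize(s["image"][120:200,270:350],(0,0),fx=4.5,fy=4.5)
b=cv2.copyMakeBorder(b,0,550-b.shape[0],0,0,cv2.BORDER_CONSTANT)
save("w9.png",np.hstack([a,b])[:, :800])
```

```text
[0.42204182 0.24251936 0.09176555] [ 0.74939822  0.05191978 -0.22914056] 0.08566411208164317
```

View pics/w9.png

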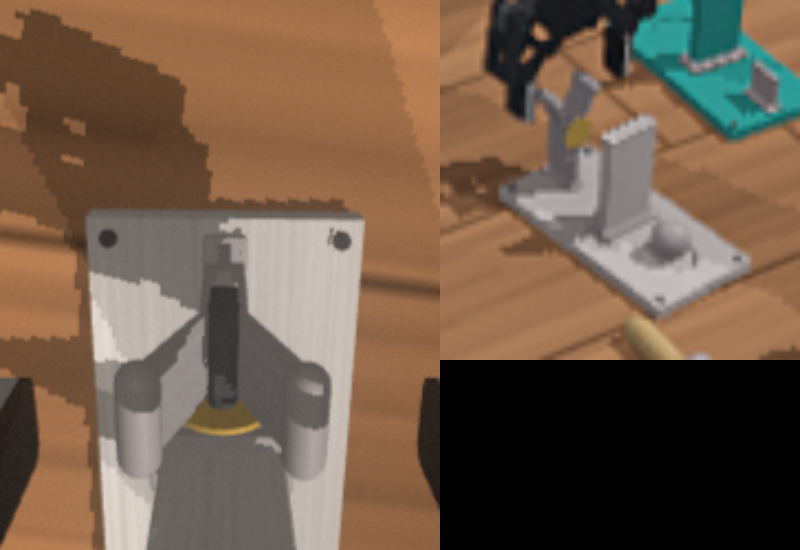

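The clip is shut and upright on the tab, with the fingers free. Now up and over to the grip plate, turning −90°.

Request:
jog_arm:
  deltas:
    - {"fingers": 1,"x": 0,"y": 0,"z": 5,"twist": 0}
    - {"fingers": 1,"x": 0,"y": 0,"z": 20,"twist": 0}
    - {"fingers": 1,"x": 0,"y": 0,"z": 45,"twist": 0}
    - {"fingers": 1,"x": 0,"y": 0,"z": 75,"twist": 0}
    - {"fingers": 1,"x": 0,"y": 0,"z": 110,"twist": 0}
    - {"fingers": 0.8,"x": 10,"y": 1,"z": 135,"twist": -5}
    - {"fingers": 0.6,"x": 25,"y": 3,"z": 148,"twist": -12}
    - {"fingers": 0.5,"x": 45,"y": 5,"z": 150,"twist": -20}
    - {"fingers": 0.5,"x": 60,"y": 7,"z": 150,"twist": -28}
    - {"fingers": 0.5,"x": 67,"y": 8,"z": 150,"twist": -36}

```text
time: 11.95
ee_pos: [0.49, 0.2506, 0.2428]
tcp_rot: [-13.9, 89.7, -42.3]
wrist_force: [0.1, -0.4, -0.3]
opening: 0.0429
```

Request:
jog_arm:
  deltas:
    - {"fingers": 0.5,"x": 0,"y": 0,"z": 0,"twist": -8}
    - {"fingers": 0.5,"x": 0,"y": 0,"z": 0,"twist": -16}
    - {"fingers": 0.5,"x": 0,"y": 0,"z": 0,"twist": -24}
    - {"fingers": 0.5,"x": 0,"y": 0,"z": 0,"twist": -32}
    - {"fingers": 0.5,"x": 0,"y": 0,"z": 0,"twist": -40}
    - {"fingers": 0.5,"x": 0,"y": 0,"z": 0,"twist": -47}
    - {"fingers": 0.5,"x": 0,"y": 0,"z": 0,"twist": -52}
    - {"fingers": 0.5,"x": 0,"y": 0,"z": 0,"twist": -54}
    - {"fingers": 0.5,"x": 0,"y": 0,"z": 0,"twist": -54}
    - {"fingers": 0.5,"x": 0,"y": 0,"z": 0,"twist": -54}

```text
time: 12.95
ee_pos: [0.4901, 0.2506, 0.2436]
tcp_rot: [-4.4, 89.8, -86.8]
wrist_force: [-0.5, 0.1, 0.9]
opening: 0.0426
```

Run:
```python
from h import *
o=bot.get_obs(); c=viewer.camera("wrist");print(o["ee_pos"],o["tcp_rot"],o["wrist_force"],o["opening"],o["q"].round(0))
M=R.from_euler("xyz",o["tcp_rot"],degrees=True).as_matrix();print(np.degrees(np.arctan2(M[1,1],M[0,1])))
save("w10.png",c["image"],None,1.5)
g=lambda P:proj(c,P,o)*1.5
y=np.radians(7.8);C=np.array([.489,.2505]);ex=np.array([np.cos(y),np.sin(y)]);ey=np.array([-ex[1],ex[0]])
print(g([[*(C+a*ex+b*ey),.098] for a in(-.006,.006) for b in(-.022,.022)]))
```

```text
[0.49012636 0.25059057 0.24361247] [ -4.4227537   89.7586874  -86.79249637] [-0.52106241  0.14041645  0.93904915] 0.04255558960564725 [ 27.   5.  10.  95.  -0. 110.]
7.630218263819593
[[369.55714262 310.46476459]
 [368.86565311 242.76397076]
 [388.39710843 310.42139521]
 [388.67331704 242.71807814]]
```

View pics/w10.png

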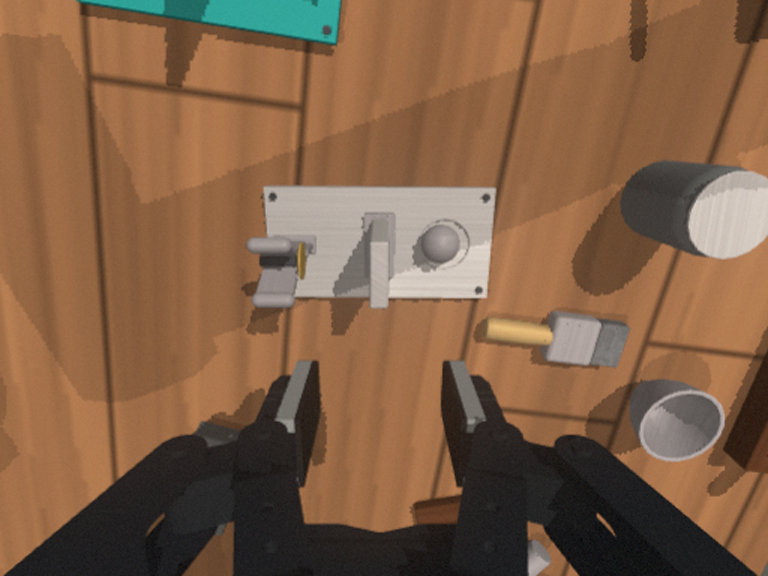

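The grip plate's top is at (379,275) in the 1.5x picture, between the fingers and parallel to them. The ball is in its pocket at (440,243). Going down with the fingers only part open, to stay clear of the clip.

Request:
jog_arm:
  deltas:
    - {"fingers": 0.4,"x": -0.5,"y": 0.5,"z": -8,"twist": 0}
    - {"fingers": 0.4,"x": -0.5,"y": 0.5,"z": -28,"twist": 0}
    - {"fingers": 0.4,"x": -0.5,"y": 0.5,"z": -52,"twist": 0}
    - {"fingers": 0.4,"x": -0.5,"y": 0.5,"z": -78,"twist": 0}
    - {"fingers": 0.4,"x": -0.5,"y": 0.5,"z": -100,"twist": 0}
    - {"fingers": 0.4,"x": -0.5,"y": 0.5,"z": -115,"twist": 0}
    - {"fingers": 0.4,"x": -0.5,"y": 0.5,"z": -120,"twist": 0}
    - {"fingers": 0.4,"x": -0.5,"y": 0.5,"z": -120,"twist": 0}

```text
time: 13.8
ee_pos: [0.4894, 0.251, 0.1231]
tcp_rot: [-14.5, 89.7, -96.9]
wrist_force: [-0.5, 0.3, 0.3]
opening: 0.0344
```

Run:
```python
from h import *
o=bot.get_obs(); c=viewer.camera("wrist");s=viewer.camera("scene");print(o["ee_pos"],o["wrist_force"],o["opening"])
a=cv2.resize(c["image"],None,fx=1,fy=1)
b=cv2.resize(s["image"][100:200,270:350],(0,0),fx=3.5,fy=3.5)[:384][:, :280]
b=cv2.copyMakeBorder(b,0,384-b.shape[0],0,0,cv2.BORDER_CONSTANT)
save("w11.png",np.hstack([a,b]))
```

```text
[0.48942211 0.25102049 0.12311033] [-0.51834715  0.2930105   0.34013993] 0.03440772161950913
```

View pics/w11.png

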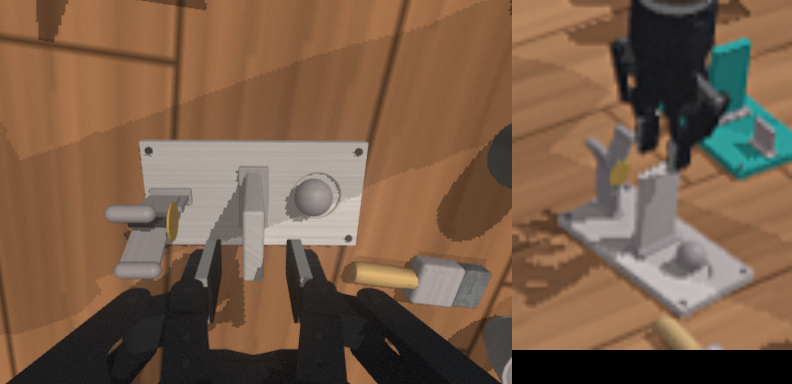

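Request:
jog_arm:
  deltas:
    - {"fingers": 0.4,"x": 0,"y": 0,"z": -6,"twist": 0}
    - {"fingers": 0.4,"x": 0,"y": 0,"z": -16,"twist": 0}
    - {"fingers": 0.4,"x": 0,"y": 0,"z": -28,"twist": 0}
    - {"fingers": 0.4,"x": 0,"y": 0,"z": -38,"twist": 0}
    - {"fingers": 0.4,"x": 0,"y": 0,"z": -45,"twist": 0}
    - {"fingers": 0.4,"x": 0,"y": 0,"z": -48,"twist": 0}
    - {"fingers": 0.4,"x": 0,"y": 0,"z": -48,"twist": 0}

```text
time: 14.6
ee_pos: [0.4898, 0.2512, 0.0759]
tcp_rot: [-0.2, 89.8, -82.5]
wrist_force: [0.4, 1.1, 0.1]
opening: 0.0339
```

Run:
```python
from h import *
o=bot.get_obs(); c=viewer.camera("wrist");s=viewer.camera("scene");print(o["ee_pos"],o["wrist_force"],o["opening"])
a=c["image"]
b=cv2.resize(s["image"][100:200,270:350],(0,0),fx=3.5,fy=3.5)[:384][:, :280]
b=cv2.copyMakeBorder(b,0,384-b.shape[0],0,0,cv2.BORDER_CONSTANT)
save("w12.png",np.hstack([a,b]))
```

```text
[0.48977842 0.25119082 0.07588132] [0.36941513 1.12627027 0.11162844] 0.033855511991455124
```

View pics/w12.png

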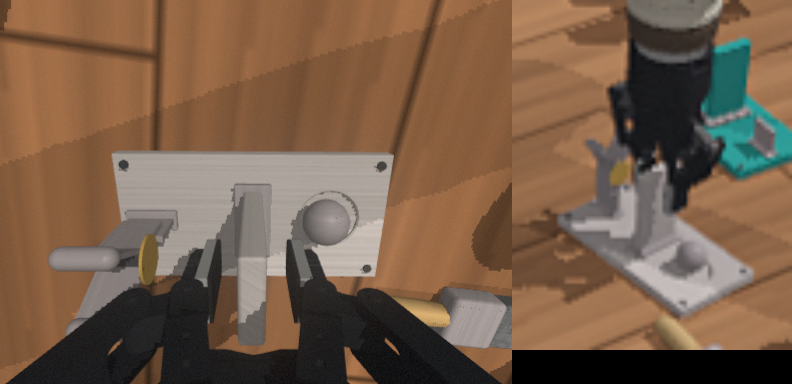

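Request:
jog_arm:
  deltas:
    - {"fingers": 0.33,"x": 0,"y": 0,"z": 0,"twist": 0}
    - {"fingers": 0.28,"x": 0,"y": 0,"z": 0,"twist": 0}
    - {"fingers": 0.23,"x": 0,"y": 0,"z": 0,"twist": 0}
    - {"fingers": 0.19,"x": 0,"y": 0,"z": 0,"twist": 0}
    - {"fingers": 0.16,"x": 0,"y": 0,"z": 0,"twist": 0}
    - {"fingers": 0.13,"x": 0,"y": 0,"z": 0,"twist": 0}
    - {"fingers": 0.1,"x": 0,"y": 0,"z": 0,"twist": 0}
    - {"fingers": 0.05,"x": 0,"y": 0,"z": 0,"twist": 0}
    - {"fingers": 0,"x": 0,"y": 0,"z": 0,"twist": 0}
    - {"fingers": 0,"x": 0,"y": 0,"z": 0,"twist": 0}
  grip_force: 70

```text
time: 15.7
ee_pos: [0.49, 0.2514, 0.077]
tcp_rot: [15.6, 89.8, -66.8]
wrist_force: [-5.2, -0.3, 6.3]
opening: 0.0113
```

Run:
```python
from h import *
o=bot.get_obs(); c=viewer.camera("wrist");s=viewer.camera("scene");print(o["ee_pos"],o["wrist_force"],o["torque"],o["opening"])
a=c["image"]
b=cv2.resize(s["image"][100:200,270:350],(0,0),fx=3.5,fy=3.5)[:384][:, :280]
b=cv2.copyMakeBorder(b,0,384-b.shape[0],0,0,cv2.BORDER_CONSTANT)
save("w13.png",np.hstack([a,b]))
```

```text
[0.49000274 0.25139991 0.0769556 ] [-5.15813615 -0.27397124  6.34211275] [-0.21231582  0.93882035 -0.01285402] 0.011290155939601376
```

View pics/w13.png

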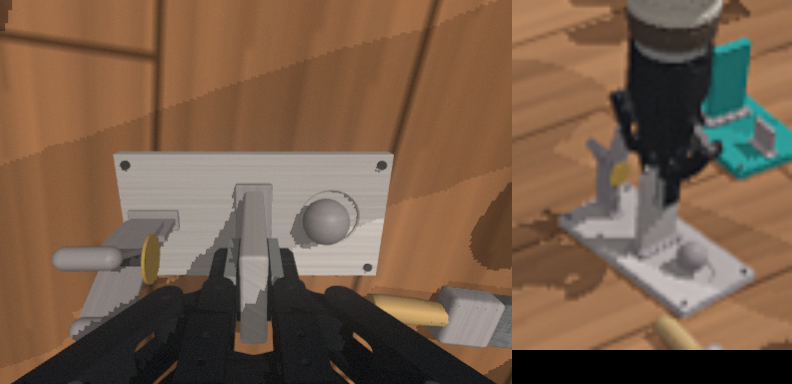

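Gripped at 11.3 mm opening. Lifting slowly.

Request:
jog_arm:
  deltas:
    - {"fingers": 0,"x": 0,"y": 0,"z": 1,"twist": 0}
    - {"fingers": 0,"x": 0,"y": 0,"z": 2,"twist": 0}
    - {"fingers": 0,"x": 0,"y": 0,"z": 4,"twist": 0}
    - {"fingers": 0,"x": 0,"y": 0,"z": 6,"twist": 0}
    - {"fingers": 0,"x": 0,"y": 0,"z": 9,"twist": 0}
    - {"fingers": 0,"x": 0,"y": 0,"z": 12,"twist": 0}
    - {"fingers": 0,"x": 0,"y": 0,"z": 15,"twist": 0}
    - {"fingers": 0,"x": 0,"y": 0,"z": 17,"twist": 0}
    - {"fingers": 0,"x": 0,"y": 0,"z": 18,"twist": 0}
    - {"fingers": 0,"x": 0,"y": 0,"z": 18,"twist": 0}

```text
time: 16.8
ee_pos: [0.4901, 0.2514, 0.0951]
tcp_rot: [18.7, 89.8, -63.7]
wrist_force: [-0.8, -0.4, -5.4]
opening: 0.0118
```

Run:
```python
from h import *
o=bot.get_obs(); c=viewer.camera("wrist");s=viewer.camera("scene");print(o["ee_pos"],o["wrist_force"],o["torque"],o["opening"])
a=c["image"]
b=cv2.resize(s["image"][100:200,270:350],(0,0),fx=3.5,fy=3.5)[:384][:, :280]
b=cv2.copyMakeBorder(b,0,384-b.shape[0],0,0,cv2.BORDER_CONSTANT)
save("w14.png",np.hstack([a,b]))
```

```text
[0.4900519  0.25140237 0.09512321] [-0.75002359 -0.43324951 -5.38886968] [-0.05449702  0.01727314  0.00216099] 0.011782363089791048
```

View pics/w14.png

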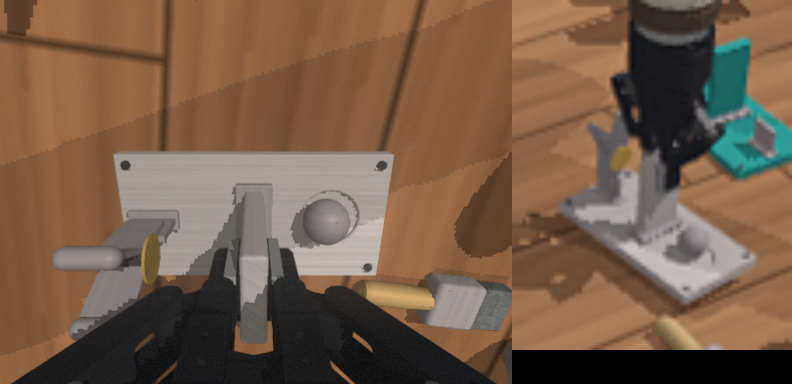

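The tray is up, level and stable, and reads 5.4 N. Lifting further.

Request:
jog_arm:
  deltas:
    - {"fingers": 0,"x": 0,"y": 0,"z": 3,"twist": 0}
    - {"fingers": 0,"x": 0,"y": 0,"z": 9,"twist": 0}
    - {"fingers": 0,"x": 0,"y": 0,"z": 18,"twist": 0}
    - {"fingers": 0,"x": 0,"y": 0,"z": 30,"twist": 0}
    - {"fingers": 0,"x": 0,"y": 0,"z": 44,"twist": 0}
    - {"fingers": 0,"x": 0,"y": 0,"z": 58,"twist": 0}
    - {"fingers": 0,"x": 0,"y": 0,"z": 72,"twist": 0}
    - {"fingers": 0,"x": 0,"y": 0,"z": 86,"twist": 0}
    - {"fingers": 0,"x": 0,"y": 0,"z": 98,"twist": 0}
    - {"fingers": 0,"x": 0,"y": 0,"z": 108,"twist": 0}

```text
time: 17.9
ee_pos: [0.4901, 0.2515, 0.2041]
tcp_rot: [21.8, 89.8, -60.5]
wrist_force: [-0.1, -1.1, -4.9]
opening: 0.011
```

Request:
jog_arm:
  deltas:
    - {"fingers": 0,"x": 0,"y": 0,"z": 8,"twist": 0}
    - {"fingers": 0,"x": 0,"y": 0,"z": 14,"twist": 0}
    - {"fingers": 0,"x": 0,"y": 0,"z": 18,"twist": 0}
    - {"fingers": 0,"x": 0,"y": 0,"z": 20,"twist": 0}
    - {"fingers": 0,"x": 0,"y": 0,"z": 20,"twist": 0}
    - {"fingers": 0,"x": 0,"y": 0,"z": 20,"twist": 0}

```text
time: 18.5
ee_pos: [0.49, 0.2514, 0.2237]
tcp_rot: [13.5, 89.8, -68.9]
wrist_force: [1.0, 0.5, -4.7]
opening: 0.0111
```

Run:
```python
from h import *
o=bot.get_obs(); c=viewer.camera("wrist");t=viewer.camera("top");print(o["ee_pos"],o["wrist_force"],o["torque"],o["opening"],o["q"].round(0))
save("w15.png",np.vstack([np.hstack([c["image"][100:340]]),t["image"][110:310]]))
```

```text
[0.48997466 0.25138754 0.22373523] [ 0.98683633  0.46534254 -4.73433592] [-0.02256591 -0.04757818 -0.00174909] 0.01112126973709798 [ 27.   5.   7.  92.  -0. 110.]
```

View pics/w15.png

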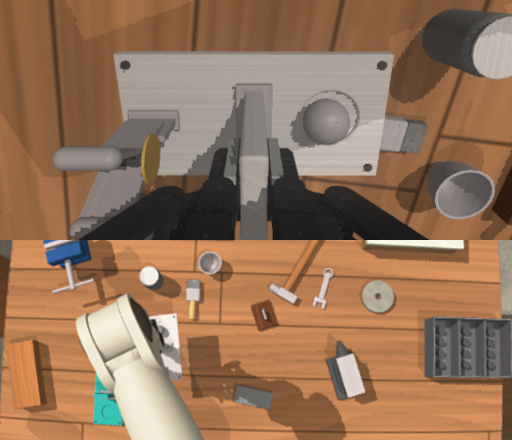

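Request:
jog_arm:
  deltas:
    - {"fingers": 0,"x": 0,"y": -3,"z": 0,"twist": 0}
    - {"fingers": 0,"x": -1,"y": -8,"z": 0,"twist": 0}
    - {"fingers": 0,"x": -2,"y": -18,"z": 0,"twist": 0}
    - {"fingers": 0,"x": -4,"y": -34,"z": 0,"twist": 0}
    - {"fingers": 0,"x": -6,"y": -54,"z": 0,"twist": 0}
    - {"fingers": 0,"x": -8,"y": -75,"z": 0,"twist": 0}
    - {"fingers": 0,"x": -10,"y": -95,"z": 0,"twist": 0}
    - {"fingers": 0,"x": -12,"y": -111,"z": 0,"twist": 0}
    - {"fingers": 0,"x": -13,"y": -122,"z": 0,"twist": 0}
    - {"fingers": 0,"x": -14,"y": -128,"z": 0,"twist": 0}

```text
time: 19.6
ee_pos: [0.4758, 0.1222, 0.2239]
tcp_rot: [18.8, 89.8, -63.7]
wrist_force: [0.2, -0.0, -4.3]
opening: 0.0109
```

Request:
jog_arm:
  deltas:
    - {"fingers": 0,"x": 0,"y": -3,"z": 0,"twist": 0}
    - {"fingers": 0,"x": -1,"y": -8,"z": 0,"twist": 0}
    - {"fingers": 0,"x": -2,"y": -18,"z": 0,"twist": 0}
    - {"fingers": 0,"x": -4,"y": -34,"z": 0,"twist": 0}
    - {"fingers": 0,"x": -6,"y": -54,"z": 0,"twist": 0}
    - {"fingers": 0,"x": -8,"y": -75,"z": 0,"twist": 0}
    - {"fingers": 0,"x": -10,"y": -95,"z": 0,"twist": 0}
    - {"fingers": 0,"x": -12,"y": -111,"z": 0,"twist": 0}
    - {"fingers": 0,"x": -13,"y": -122,"z": 0,"twist": 0}
    - {"fingers": 0,"x": -14,"y": -128,"z": 0,"twist": 0}

```text
time: 20.6
ee_pos: [0.4618, -0.0066, 0.2239]
tcp_rot: [18.7, 89.8, -63.7]
wrist_force: [0.1, 0.7, -5.7]
opening: 0.0109
```

Run:
```python
from h import *
o=bot.get_obs(); c=viewer.camera("wrist");print(o["ee_pos"],o["wrist_force"],o["opening"],o["q"].round(0))
save("w16.png",c["image"])
```

```text
[ 0.46178477 -0.00664702  0.22390331] [ 0.07464864  0.65680552 -5.74199081] 0.010925299276312226 [-1. -8. -5. 93. -0. 82.]
```

View pics/w16.png

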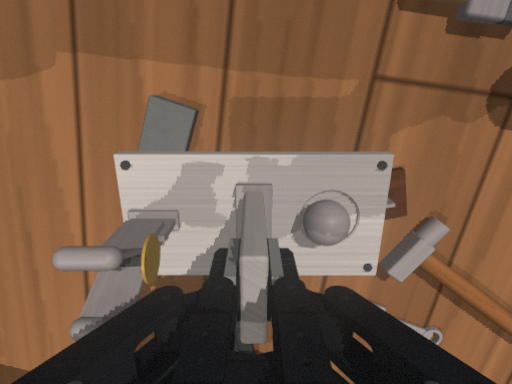

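Everything is in place: the ball is in its pocket at (327,222) and the clip is at (150,258). Continuing.

Request:
jog_arm:
  deltas:
    - {"fingers": 0,"x": 0,"y": -3,"z": 0,"twist": 0}
    - {"fingers": 0,"x": -1,"y": -8,"z": 0,"twist": 0}
    - {"fingers": 0,"x": -2,"y": -18,"z": 0,"twist": 0}
    - {"fingers": 0,"x": -4,"y": -34,"z": 0,"twist": 0}
    - {"fingers": 0,"x": -6,"y": -54,"z": 0,"twist": 0}
    - {"fingers": 0,"x": -8,"y": -75,"z": 0,"twist": 0}
    - {"fingers": 0,"x": -10,"y": -95,"z": 0,"twist": 0}
    - {"fingers": 0,"x": -12,"y": -111,"z": 0,"twist": 0}
    - {"fingers": 0,"x": -13,"y": -122,"z": 0,"twist": 0}
    - {"fingers": 0,"x": -14,"y": -128,"z": 0,"twist": 0}

```text
time: 21.65
ee_pos: [0.4476, -0.1358, 0.2239]
tcp_rot: [14.8, 89.8, -67.7]
wrist_force: [0.1, 0.7, -4.7]
opening: 0.0115
```

Request:
jog_arm:
  deltas:
    - {"fingers": 0,"x": 0,"y": -3,"z": 0,"twist": 0}
    - {"fingers": 0,"x": -1,"y": -8,"z": 0,"twist": 0}
    - {"fingers": 0,"x": -2,"y": -18,"z": 0,"twist": 0}
    - {"fingers": 0,"x": -4,"y": -34,"z": 0,"twist": 0}
    - {"fingers": 0,"x": -6,"y": -54,"z": 0,"twist": 0}
    - {"fingers": 0,"x": -8,"y": -75,"z": 0,"twist": 0}
    - {"fingers": 0,"x": -10,"y": -95,"z": 0,"twist": 0}
    - {"fingers": 0,"x": -12,"y": -111,"z": 0,"twist": 0}
    - {"fingers": 0,"x": -14,"y": -124,"z": 0,"twist": 0}
    - {"fingers": 0,"x": -15,"y": -130,"z": 0,"twist": 0}

```text
time: 22.65
ee_pos: [0.4323, -0.2668, 0.2237]
tcp_rot: [10.8, 89.8, -71.7]
wrist_force: [1.0, -0.7, -5.7]
opening: 0.0111
```

Run:
```python
from h import *
s=viewer.camera("scene"); w=cv2.cvtColor(s["image"],cv2.COLOR_RGB2GRAY)
# anvil face from scene start image, corners
im=cv2.imread("pics/scene0.png")[:,:,::-1]; save("sa.png",im,(120,170,200,240),8)
o=bot.get_obs();c=viewer.camera("wrist");print(o["ee_pos"])
a=c["image"];b=cv2.resize(s["image"][80:260,80:240],(0,0),fx=1.75,fy=1.75)
b=cv2.copyMakeBorder(b,0,384-b.shape[0],0,0,cv2.BORDER_CONSTANT)
save("w17.png",np.hstack([a,b]))
```

```text
[ 0.4322975  -0.2669972   0.22369078]
```

View pics/w17.png

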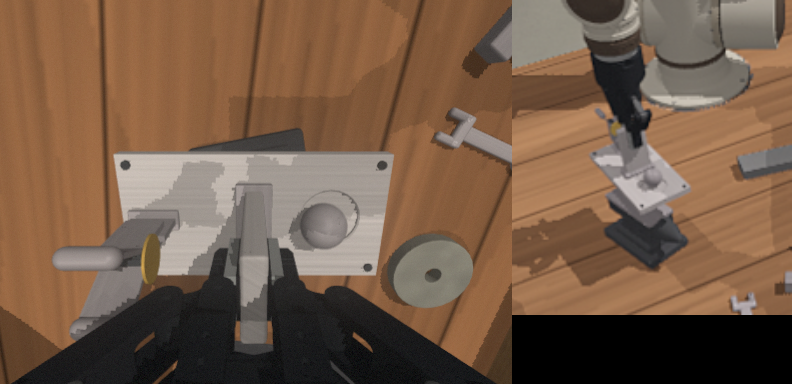

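View pics/sa.png

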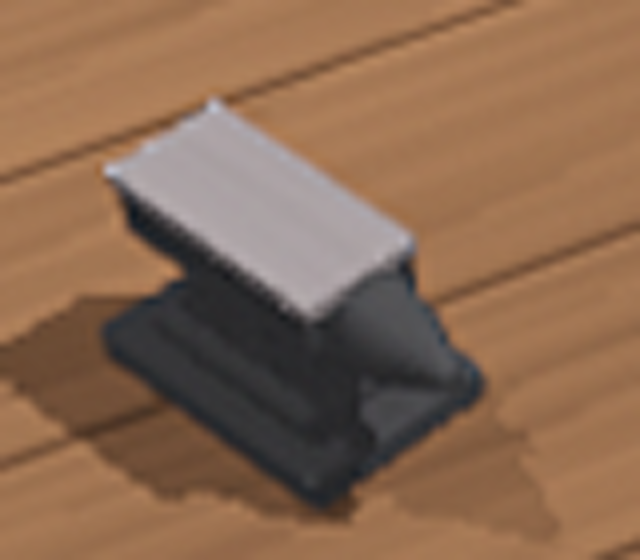

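Run:
```python
from h import *
s=viewer.camera("scene")
P=plane(s,[(120+a/8-.4,170+b/8-.4) for a,b in [(108,172),(215,103),(412,242),(312,318)]],.09);print(P.mean(0))
```

```text
[ 0.43380052 -0.28021713  0.09      ]
```

Request:
jog_arm:
  deltas:
    - {"fingers": 0,"x": 0,"y": -1,"z": -1,"twist": 0}
    - {"fingers": 0,"x": 0,"y": -3,"z": -3,"twist": 0}
    - {"fingers": 0,"x": 1,"y": -6,"z": -7,"twist": 0}
    - {"fingers": 0,"x": 1,"y": -9,"z": -11,"twist": 0}
    - {"fingers": 0,"x": 1,"y": -10,"z": -13,"twist": 0}
    - {"fingers": 0,"x": 1,"y": -11,"z": -14,"twist": 0}
    - {"fingers": 0,"x": 1,"y": -11,"z": -14,"twist": 0}
    - {"fingers": 0,"x": 1,"y": -11,"z": -14,"twist": 0}
    - {"fingers": 0,"x": 1,"y": -11,"z": -14,"twist": 0}
    - {"fingers": 0,"x": 1,"y": -11,"z": -14,"twist": 0}

```text
time: 23.8
ee_pos: [0.4336, -0.2767, 0.21]
tcp_rot: [17.3, 89.8, -65.2]
wrist_force: [-0.6, 0.2, -4.3]
opening: 0.0111
```

Request:
jog_arm:
  deltas:
    - {"fingers": 0,"x": 0,"y": 0,"z": 0,"twist": 0}
    - {"fingers": 0,"x": 0,"y": 0,"z": 0,"twist": 0}
    - {"fingers": 0,"x": 0,"y": 0,"z": 0,"twist": 0}
    - {"fingers": 0,"x": 0,"y": 0,"z": 0,"twist": 0}
    - {"fingers": 0,"x": 0,"y": 0,"z": 0,"twist": 0}

```text
time: 24.3
ee_pos: [0.4335, -0.2767, 0.21]
tcp_rot: [16.9, 89.8, -65.6]
wrist_force: [-1.0, -1.0, -4.2]
opening: 0.0112
```

Run:
```python
from h import *
o=bot.get_obs();c=viewer.camera("wrist");s=viewer.camera("scene");print(o["ee_pos"],o["wrist_force"],o["opening"],o["qd"].round(2))
a=c["image"];b=cv2.resize(s["image"][80:260,80:240],(0,0),fx=1.75,fy=1.75)
b=cv2.copyMakeBorder(b,0,384-b.shape[0],0,0,cv2.BORDER_CONSTANT)
save("w18.png",np.hstack([a,b]))
t=viewer.camera("top")
save("t18.png",np.vstack([np.hstack([s["image"],])[90:320],t["image"][60:300]]))
```

```text
[ 0.43354604 -0.27671518  0.20995574] [-0.99632625 -0.95957308 -4.15464364] 0.011242763637426635 [-0.14 -0.01 -0.12  0.12 -0.08  0.24]
```

View pics/w18.png

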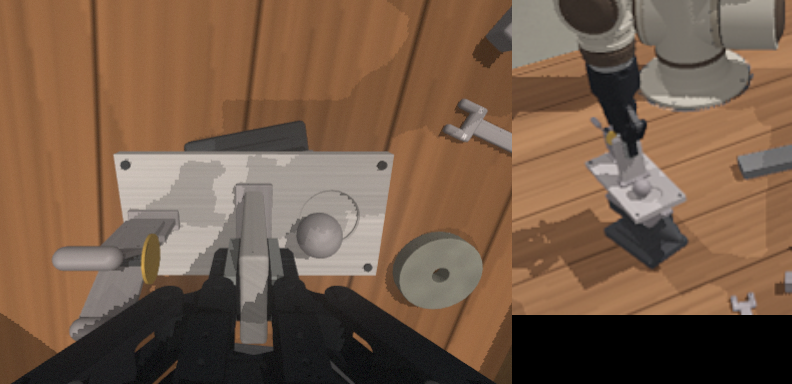

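View pics/t18.png

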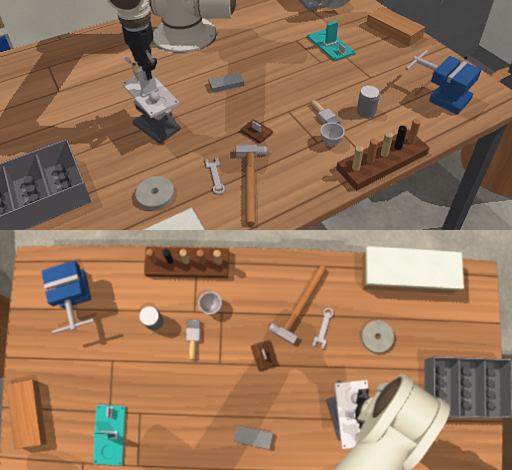

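The ball has rolled towards the rim of the pocket, at (320,236). I'll check whether it has settled.

Request:
jog_arm:
  deltas:
    - {"fingers": 0,"x": 0,"y": 0,"z": 0,"twist": 0}
    - {"fingers": 0,"x": 0,"y": 0,"z": 0,"twist": 0}
    - {"fingers": 0,"x": 0,"y": 0,"z": 0,"twist": 0}
    - {"fingers": 0,"x": 0,"y": 0,"z": 0,"twist": 0}
    - {"fingers": 0,"x": 0,"y": 0,"z": 0,"twist": 0}
    - {"fingers": 0,"x": 0,"y": 0,"z": 0,"twist": 0}
    - {"fingers": 0,"x": 0,"y": 0,"z": 0,"twist": 0}
    - {"fingers": 0,"x": 0,"y": 0,"z": 0,"twist": 0}
    - {"fingers": 0,"x": 0,"y": 0,"z": 0,"twist": 0}
    - {"fingers": 0,"x": 0,"y": 0,"z": 0,"twist": 0}

```text
time: 25.45
ee_pos: [0.4335, -0.2767, 0.2099]
tcp_rot: [16.3, 89.8, -66.2]
wrist_force: [0.1, -0.3, -5.4]
opening: 0.0112
```

Run:
```python
from h import *
o=bot.get_obs();c=viewer.camera("wrist");print(o["ee_pos"])
save("w19.png",c["image"],(90,130,420,350),2.2)
M=R.from_euler("xyz",o["tcp_rot"],degrees=True).as_matrix();ex=M[:,1];ex=ex/np.linalg.norm(ex)
b=o["ee_pos"][2]-.077
# plate corner holes & edges for level, in plane z=b+.01
P=plane(c,[(125,165),(382,165),(367.5,267.5)],b+.01,o)
print(P.round(4),np.linalg.norm(P[0]-P[1]))
p=proj(c,[[*( o["ee_pos"][:2]+.052*ex[:2]),b+.0225]],o);print("pocket px",p)
```

```text
[ 0.43354748 -0.27672076  0.20991463]
[[ 0.346  -0.25    0.1429]
 [ 0.5107 -0.2283  0.1429]
 [ 0.5205 -0.304   0.1429]] 0.16607711669789368
pocket px [[334.27322779 226.74508544]]
```

View pics/w19.png

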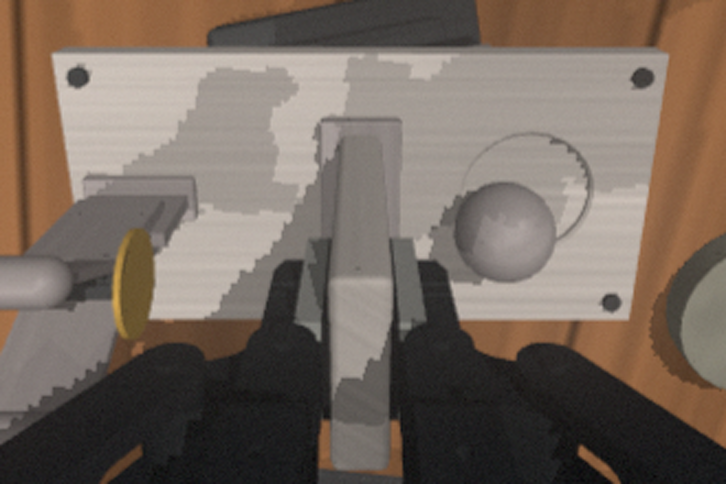

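The ball hasn't moved in a second. It rests against the rim about 11–12 mm from the pocket's centre, inside the 18 mm limit. The tray is still and level with the gripper, and the clip is on the tab. Handing in.

```bash
python3 -c "
from workcell import ticket,bot
print(bot.get_obs()['time']); print(ticket.job_done())"
```

```text
25.5
the job is handed in; nothing more can be done
None
```

I squeezed the clip off the rack and let it shut on the aluminium tray's tab. I then lifted the tray by its grip plate and handed the job in at 25.5 s, holding it still over the anvil.

**Last checks**
- **Position:** the gripper is at (0.4335, −0.2767), about 1–4 mm from the anvil-face centre. The two camera views put that centre at (0.432, −0.277) and (0.434, −0.280).
- **Height:** the tray's underside is about 0.133 m up, roughly 43 mm above the anvil face.
- **Hold:** the gripper reads 11.2 mm opening on the 12 mm grip plate. The vertical force is about 5 N, close to the loaded tray's weight. The tray looks level and the clip is still shut on the tab.
- **Bystanders:** those visible in the last scene and top pictures look unmoved; I did not measure them.

**Disagreements**
- **Ball:** it rolled within its pocket during the last moves and rests against the rim. It is about 11–12 mm from the pocket's centre, inside the 18 mm limit, and did not move over the final second.
- **Wrist camera:** sideways it read about 2 mm off the finger centre, so I set those alignments from how things lined up in the picture.

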